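Put the cigar roller's tools back on their silhouettes

TASK

The shift is over: put each of the roller's four tools back on the cork board that carries its own silhouette, centred on it and lying along it, with the two punches standing upright on the round marks of their own size. Leave the little amber paste dish standing where it is.

Things in the scene. Friction and masses are not known exactly. Their poses are not given: they have to be found in the camera images.
- cutter: Double-ended cigar cutter lying flat: a steel block in the middle, 36 x 40 mm and 14 mm high, with a black finger loop (about 9 mm thick) at either end; 115 mm long over all. Loose, 60 to 130 g. Origin under its centre, on the surface it lies on; x runs along its length through both loops, y across the 40 mm width of the block, z up. The same either way round. Grip the block across y.
- mould: Single-cigar mould: a pale wooden bar 110 mm long (x), 34 mm wide (y), 30 mm high, with an open groove 18 mm wide and 12 mm deep along the top. Loose, 80 to 170 g. Origin under its centre; z up. The same either way round. Grip it across y.
- big_punch: Large cap punch, standing: round brass foot 44 mm in diameter and 28 mm high, with a dark wooden round grip 28 mm in diameter above it; 66 mm high in all. Loose, 110 to 230 g. Origin under the centre of the foot; z up along its axis.
- small_punch: Small cap punch, standing: round brass foot 26 mm in diameter and 22 mm high, with a dark wooden round grip 18 mm in diameter above it; 50 mm high in all. Loose, 40 to 85 g. Origin under the centre of the foot; z up along its axis.
- rest_cutter: Fixed flat cork board, 126 x 76 mm and 6 mm thick, with a dark silhouette in its middle: a 44 mm wide block between two loops, 119 mm long, for the cutter. Origin under the board's centre, at table height (the board's top is 6 mm above it, the silhouette's centre directly over it); x runs along the board's long side and the silhouette's length. All four boards are alike but for the silhouette.
- rest_mould: Fixed flat cork board, 126 x 76 mm and 6 mm thick, with a dark silhouette in its middle: a plain bar 114 x 38 mm, for the mould. Origin under the board's centre, at table height (the board's top is 6 mm above it, the silhouette's centre directly over it); x runs along the board's long side and the silhouette's length. All four boards are alike but for the silhouette.
- rest_big_punch: Fixed flat cork board, 126 x 76 mm and 6 mm thick, with a dark silhouette in its middle: a disc 48 mm in diameter, for the large punch. Origin under the board's centre, at table height (the board's top is 6 mm above it, the silhouette's centre directly over it); x runs along the board's long side. All four boards are alike but for the silhouette.
- rest_small_punch: Fixed flat cork board, 126 x 76 mm and 6 mm thick, with a dark silhouette in its middle: a disc 30 mm in diameter, for the small punch. Origin under the board's centre, at table height (the board's top is 6 mm above it, the silhouette's centre directly over it); x runs along the board's long side. All four boards are alike but for the silhouette.
- paste_dish: Little open dish of amber glass, 60 mm across, 28 mm high, standing among the tools and boards; to be left alone. Origin under its centre. (A 15 mm high matchbox lies among them too; nothing in the area of the tools and boards is taller than the large punch. A white cup 95 mm high stands far out at the robot's left, clear of them. Tools and boards stand at least 160 mm apart, centre to centre.)
Things that resemble listed ones, but are neither listed nor needed, are in the scene too. What is shaped like the big_punch but grey or pink is not meant.

How it is judged:
By the outcome, as a careful person would: the job done as asked, in the order asked, and still so for the second after the job is handed in, with the robot touching nothing.
It also fails if it takes over 128 s, if anything falls off the work surface, if the arm or the gripper's body presses on something with over 40 N, if the wrist force passes 120 N, or if a joint passes its speed limit or range.

ROBOT

A 6-joint arm with a two-finger parallel gripper is mounted at the origin on the work surface. World frame = base frame: x ahead of the robot, y to its left, z up, the work surface at z = 0. Lengths are in m, angles in rad, forces in N, time in s.
With the tool pointing down it reaches from about 0.35 to 0.775 m from the base axis. Payload 5.5 kg.
Tool frame: the origin (TCP) lies at the very end of the fingers, on their centre line; the grasp point (between the pads) lies 19 mm behind it; x points along the fingers, y is the direction in which the jaws open and shut, and the axes are right-handed (so a half turn about x gives the same grasp; the last joint's range is limited). The gripper opens to 85 mm and grips with 20 to 120 N. Pads are 22 mm wide; open, the fingers measure 114 mm over their backs; the gripper's body (76 mm by 85 mm) begins 54 mm behind the grasp point. The pads swing forward as they close: fully open they stand 13 mm farther back than shut.
Start: joints at [-1.383, 0.313, 0.046, 1.304, 0, 1.431], TCP at [0.185, -0.544, 0.231] pointing down, gripper open.
Joint ranges: [-2.76, 2.76], [-0.86, 1.69], [-1.03, 1.26], [-2.2, 2.34], [-1.47, 1.5], [-3.14, 3.14]. Speed limits (rad/s): [2.57, 2.57, 3.14, 3.14, 3.14, 3.14].

INTERFACE

Orientations are given as a rotation vector (axis times angle).
In Python, from workcell import arm, effector, solver, vision, order, read_time_s, read_qpos, read_joint_vel, read_joint_efforts, read_eef_pos, read_tcp_rot, read_force, read_torque, read_gripper_width gives the robot as it stands. Calls block until the motion is done:
- arm.move_ptp(position, orientation): joint-space move of the TCP to a pose.
- arm.move_linear(position, orientation=None, v=0.15, force_limit=None): straight line of the TCP; orientation=None keeps the orientation; v is the mean speed in m/s. With force_limit (N) it stops when the force on the tool has changed by that much, and returns True; else False.
- arm.move_joints(angles): joint-space move.
- effector.open_jaws() and effector.grab(): open the fingers fully, or close them until they stop; the grip force is fixed at half the most.
- arm.sleep(seconds).
- solver.ik(position, orientation): joint angles nearest the present ones, or None.
- vision.capture(name): name is "scene" or "top"; returns (picture, depth): 480x640x3 uint8, red, green, blue; 480x640 float32, m along the optical axis (not along the pixel's ray), 0 where there is no reading.
- vision.camera_model(name): a dict with "fov_y" (degrees; the focal length in pixels is half the picture's height over the tangent of half this angle, whatever the lens; pixels are square), "cx", "cy" (the principal point, pixels), "rvec" (rotation vector, rad) and "tvec" (3), from world to camera coordinates, as OpenCV has them. Camera axes: x right, y down, z forward; pixel columns grow to the right and rows downward; lengths in m; the calibration is good to about 2 mm. A picture is of the moment at which its call begins. camera_model takes no time and is no camera call.
A pose or a line that the arm cannot do raises arm.PlanningError and nothing moves.
- order.finish_job(): hands the job in, once; it reports no verdict.
Readings, each from a call of its own:
- read_time_s(): time.
- read_qpos(): joint angles.
- read_joint_vel(): joint speeds.
- read_joint_efforts(): joint torques, N m.
- read_eef_pos(): TCP position.
- read_tcp_rot(): TCP orientation.
- read_force(): force on the tool from outside, world axes, zero at the start.
- read_torque(): the same for the moment, N m.
- read_gripper_width(): finger opening in m.
Only numpy, scipy, OpenCV 4.12 (cv2) and the standard library are available. Lean on these libraries where they do the work, as an engineer would, in place of code of your own. Each camera call takes 0.05 s, during which the arm holds its last target. There are 200 camera calls.

## Working session

There is one attempt and no reset: what is moved stays moved. The work goes in short steps, each a Python script; the robot and the scene stay as the last script left them, time stands still between calls to the robot, and variables do not carry over. Pictures are saved under pics/ and viewed, about 12 in all and at most 16, crops included, and the job is handed in when it is done.

```bash
mkdir -p pics; ls; python3 - <<'E'
from workcell import *
import cv2,numpy as np
for n in("scene","top"):
    p,d=vision.capture(n); np.savez(f"pics/{n}0.npz",p=p,d=d)
    cv2.imwrite(f"pics/{n}0.png",p[:,:,::-1]); print(n,vision.camera_model(n),(d==0).mean())
print(read_tcp_rot(),read_time_s())
E
```

```text
pics
scene {'fov_y': 56.49198110684406, 'cx': 325.97413565007326, 'cy': 235.35420204733853, 'rvec': array([ 1.17527574,  2.24836837, -1.09154758]), 'tvec': array([ 0.32912471, -0.23073245,  1.28689013])} 0.003916015625
top {'fov_y': 46.161409938909514, 'cx': 324.8791872141445, 'cy': 237.5217430118423, 'rvec': array([ 2.17596842, -2.14564849,  0.08913037]), 'tvec': array([-0.01821697,  0.54437934,  1.32534856])} 0.004153645833333333
[ 2.04459119  0.33988167 -2.04476582] 0.1
```

View pics/top0.png

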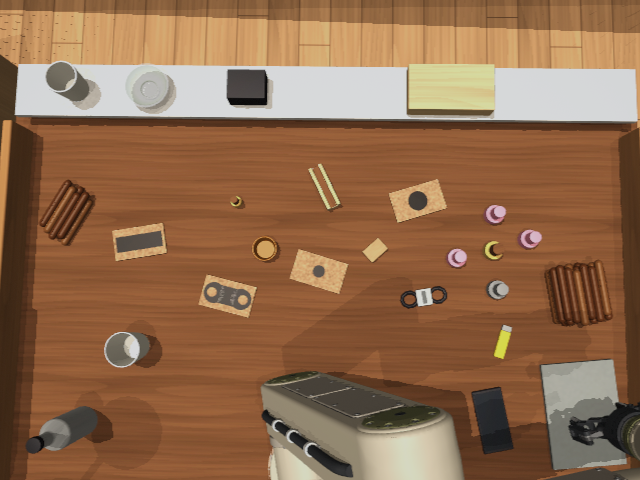

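View pics/scene0.png

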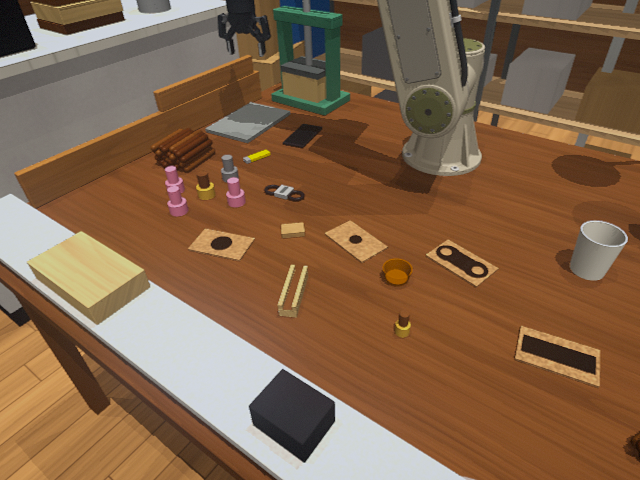

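Top view: the boards are the mould board (139,242), cutter board (228,295), small-disc board (319,271) and large-disc board (418,200). The tools are the mould (324,187), cutter (424,297) and small punch (236,201). Candidates for the big punch in the top view are pink at (495,213), (530,238) and (457,258), grey at (498,289), and brass/dark at (494,250). Only (494,250) fits by colour, so I'll confirm it in a crop.

```bash
cat > h.py <<'E'
from workcell import *
import cv2,numpy as np
from scipy.spatial.transform import Rotation as R
def cam(n):
    m=vision.camera_model(n); f=240/np.tan(np.radians(m["fov_y"]/2))
    return f,m["cx"],m["cy"],R.from_rotvec(m["rvec"]).as_matrix(),np.array(m["tvec"])
def plane(n,uv,z):
    "pixels (N,2) -> world xy on height z"
    f,cx,cy,Rm,t=cam(n); uv=np.atleast_2d(uv).astype(float)
    r=np.c_[(uv[:,0]-cx)/f,(uv[:,1]-cy)/f,np.ones(len(uv))]@Rm; c=-Rm.T@t
    return (c+r*((z-c[2])/r[:,2])[:,None])[:,:2]
def pix(n,p):
    f,cx,cy,Rm,t=cam(n); q=Rm@np.array(p)+t
    return np.array([cx+f*q[0]/q[2],cy+f*q[1]/q[2]])
def rect(n,mask,z):
    "largest blob -> world min-area rectangle: centre, sizes, angle of long side, hull of points"
    c=max(cv2.findContours(mask.astype(np.uint8),0,1)[0],key=cv2.contourArea)
    w=plane(n,c[:,0,:],z)
    b=cv2.boxPoints(cv2.minAreaRect((w*1000).astype(np.float32)))/1000
    e1,e2=b[1]-b[0],b[2]-b[1]; L=e1 if np.hypot(*e1)>np.hypot(*e2) else e2
    return b.mean(0),sorted([np.hypot(*e1),np.hypot(*e2)]),np.arctan2(L[1],L[0])%np.pi
def near(mask,uv,r):
    m=np.zeros_like(mask,np.uint8); cv2.circle(m,tuple(int(round(a)) for a in uv),int(r),1,-1)
    return mask.astype(bool)&(m>0)
E
cat > det.py <<'E'
from h import *
# approx world from top
T={"rm":(139,242,.006),"rc":(228,295,.006),"rs":(319,271,.006),"rb":(418,200,.006),"mould":(324,187,.03),"cutter":(424,297,.014),"small":(236,201,.05),"big":(494,250,.066),"dish":(264,249,.028)}
if __name__=="__main__":
    for n in("top","scene"):
        p=np.load(f"pics/{n}0.npz")["p"]; hsv=cv2.cvtColor(p,cv2.COLOR_RGB2HSV)
        for k,(u,v,z) in T.items():
            xy=plane("top",(u,v),z)[0]; uv=pix(n,(*xy,z)); iu,iv=uv.round().astype(int)
            print(n,k,xy.round(3),uv.round(),"hsv",hsv[iv,iu])
            for s,nm in ((-1,"r"),):
                pass
    def crop(n,c,w,h):
        p=np.load(f"pics/{n}0.npz")["p"][c[1]:c[1]+h,c[0]:c[0]+w,::-1]
        return cv2.resize(p,(400,300),interpolation=cv2.INTER_CUBIC)
    a=np.vstack([np.hstack([crop("top",(440,190,),120,120),crop("scene",(150,130),120,90)]),
                 np.hstack([crop("top",(205,170),80,60),crop("scene",(370,290),80,60)])])
    cv2.imwrite("pics/crop1.png",a)
E
python3 det.py
```

```text
top rm [0.53  0.446] [139. 242.] hsv [15 42 84]
top rc [0.404 0.222] [228. 295.] hsv [13 43 96]
top rs [0.465 0.003] [319. 271.] hsv [17 39 91]
top rb [ 0.642 -0.237] [418. 200.] hsv [16 42 67]
top mould [ 0.667 -0.007] [324. 187.] hsv [ 12 156 155]
top cutter [ 0.406 -0.25 ] [424. 297.] hsv [ 30  12 129]
top small [0.627 0.202] [236. 201.] hsv [ 12 163 119]
top big [ 0.517 -0.403] [494. 250.] hsv [ 12 159 151]
top dish [0.515 0.135] [264. 249.] hsv [ 17 137 209]
scene rm [0.53  0.446] [557. 353.] hsv [ 11 112  50]
scene rc [0.404 0.222] [459. 261.] hsv [  9 127  52]
scene rs [0.465 0.003] [354. 239.] hsv [ 13 132  58]
scene rb [ 0.642 -0.237] [220. 243.] hsv [ 11 132  56]
scene mould [ 0.667 -0.007] [293. 283.] hsv [ 12 173 136]
scene cutter [ 0.406 -0.25 ] [283. 189.] hsv [ 30  10 102]
scene small [0.627 0.202] [401. 310.] hsv [ 13 174 132]
scene big [ 0.517 -0.403] [205. 174.] hsv [ 12 177 131]
scene dish [0.515 0.135] [397. 267.] hsv [ 17 255 122]
```

View pics/crop1.png

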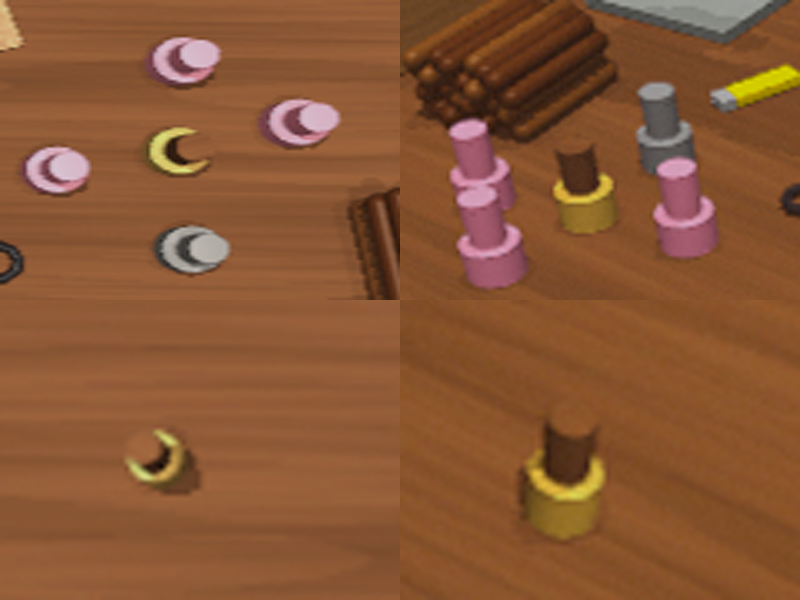

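The crop confirms it. The brass foot with the dark grip, at top (494,250) and scene (205,174), is the large punch. The ones around it are pink or grey. The small brass punch is at top (236,201).

```bash
cat > meas.py <<'E'
from h import *
from det import T
def world(n,d):
    f,cx,cy,Rm,t=cam(n); v,u=np.mgrid[:480,:640]
    P=np.dstack([(u-cx)/f*d,(v-cy)/f*d,d])-t
    return P@Rm
def run(n,p,d,T=T):
    hsv=cv2.cvtColor(p,cv2.COLOR_RGB2HSV).astype(int); W=world(n,d); Z=W[...,2]
    out={}
    for k,(u,v,z) in T.items():
        xy=plane("top",(u,v),z)[0] if u>1 else np.array((u,v)); 
        D=np.hypot(W[...,0]-xy[0],W[...,1]-xy[1])
        loc=Z[(D<.11)&(D>.08)]; z0=np.median(loc); 
        if k in("small","big"):
            m=(D<.04)&(Z>z-.012)
            out[k]=(W[m][:,:2].mean(0),[m.sum(),np.median(Z[m])],0)
        elif k=="dish":
            out[k]=rect(n,(D<.06)&(Z>.012),.028)
        elif k=="mould": out[k]=rect(n,(D<.075)&(Z>.022),.030)
        elif k=="cutter": out[k]=rect(n,(D<.075)&(Z>.004),.009); out["block"]=rect(n,(D<.04)&(Z>.0115),.014)
        else:
            m=(D<.09)&(Z-z0>.003); out[k]=rect(n,m,.006)
            dark=(D<.07)&(hsv[...,2]<(105 if n=="top" else 75))&(hsv[...,1]<(90 if n=="top" else 150)); out[k+"_sil"]=rect(n,dark,.006)
        if k in("rm","mould"): print(n,k,"ztable",z0.round(4),loc.std().round(4))
    return out
if __name__=="__main__":
    for n in("top","scene"):
        q=np.load(f"pics/{n}0.npz")
        for k,o in run(n,q["p"],q["d"]).items(): print(n,k,o[0].round(4),np.round(o[1],4),round(float(o[2]),4))
E
python3 meas.py
```

```text
top rm ztable -0.0006 0.0029
top mould ztable -0.0006 0.0029
top rm [0.5309 0.4437] [0.0921 0.1405] 1.706
top rm_sil [0.5314 0.4461] [0.0365 0.1101] 1.7335
top rc [0.4015 0.2277] [0.085  0.1355] 1.3451
top rc_sil [0.3991 0.205 ] [0.047  0.0733] 1.269
top rs [0.4617 0.0051] [0.0904 0.1399] 1.2623
top rs_sil [0.4649 0.0041] [0.0219 0.0242] 0.0153
top rb [ 0.6416 -0.2339] [0.0973 0.1407] 1.7224
top rb_sil [ 0.6415 -0.2351] [0.0421 0.0433] 0.7844
top mould [0.665  0.0047] [0.0129 0.1098] 0.447
top cutter [ 0.4054 -0.2483] [0.044  0.1125] 1.7376
top block [ 0.4067 -0.249 ] [0.0385 0.0397] 0.1973
top small [0.631  0.2086] [5.0e+01 4.9e-02] 0.0
top big [ 0.5201 -0.4115] [1.21e+02 6.53e-02] 0.0
top dish [0.5174 0.1364] [0.0554 0.0579] 0.0239
scene rm ztable -0.0006 0.0011
scene mould ztable -0.0006 0.0011
scene rm [0.5323 0.4462] [0.0794 0.1259] 1.74
scene rm_sil [0.5286 0.4467] [0.0362 0.1122] 1.7415
scene rc [0.4036 0.2257] [0.0799 0.1274] 1.327
scene rc_sil [0.3999 0.2255] [0.0468 0.1152] 1.3413
scene rs [0.4667 0.0055] [0.0788 0.1278] 1.2866
scene rs_sil [0.4628 0.0052] [0.0242 0.0247] 2.5376
scene rb [ 0.6406 -0.2338] [0.0819 0.1277] 1.8592
scene rb_sil [ 0.639  -0.2353] [0.0382 0.0441] 2.1613
scene mould [0.6666 0.0086] [0.0098 0.1149] 0.457
scene cutter [ 0.4059 -0.2464] [0.0514 0.1126] 1.7162
scene block [ 0.4073 -0.2468] [0.0353 0.0404] 0.1698
scene small [0.6333 0.2101] [1.03e+02 4.83e-02] 0.0
scene big [ 0.5229 -0.41  ] [9.30e+01 6.42e-02] 0.0
scene dish [0.5223 0.1381] [0.0569 0.0712] 0.4716
```

```bash
cat > meas2.py <<'E'
from meas import *
G={"rm":(.531,.446),"rc":(.402,.2265),"rs":(.464,.005),"rb":(.640,-.235),"mould":(.666,.0)}
def big(m,k): return cv2.morphologyEx(m.astype(np.uint8),cv2.MORPH_CLOSE,np.ones((k,k)))
def boards(n,p,d,keys=G):
    hsv=cv2.cvtColor(p,cv2.COLOR_RGB2HSV).astype(int); W=world(n,d); o={}
    for k in keys:
        D=np.hypot(W[...,0]-G[k][0],W[...,1]-G[k][1])
        if k=="mould": o[k]=rect(n,big((D<.08)&(W[...,2]>.02),9),.03); continue
        ring=(D>.09)&(D<.11)
        wood=np.median(p[ring].astype(int),0); m=(D<.09)&(p[...,1].astype(int)>wood[1]+30)
        o[k]=rect(n,big(m,5),.006)
        h=cv2.cvtColor(p,cv2.COLOR_RGB2GRAY)
        lim={"rm":.065,"rc":.065,"rs":.025,"rb":.034}[k]
        thr,_=cv2.threshold(h[(D<lim)],0,255,cv2.THRESH_OTSU)
        inside=cv2.erode(np.uint8(cv2.fillPoly(np.zeros((480,640),np.uint8),[cv2.convexHull(max(cv2.findContours(big(m,5),0,1)[0],key=cv2.contourArea))],1)),np.ones((3,3)))>0
        o[k+"_s"]=rect(n,big((D<.068)&(h<thr)&inside,3),.006)
    return o
if __name__=="__main__":
    for n in("top","scene"):
        q=np.load(f"pics/{n}0.npz")
        for k,o in boards(n,q["p"],q["d"]).items(): print(n,k,o[0].round(4),np.round(o[1],4),round(float(o[2]),4))
E
python3 meas2.py
```

```text
top rm [0.5313 0.4458] [0.0755 0.1273] 1.7384
top rm_s [0.5313 0.4458] [0.0382 0.1133] 1.7373
top rc [0.4026 0.2249] [0.0756 0.1271] 1.3328
top rc_s [0.4025 0.2246] [0.0501 0.1172] 1.3445
top rs [0.4651 0.0043] [0.0755 0.1273] 1.2859
top rs_s [0.4661 0.0041] [0.0267 0.0267] 1.5851
top rb [ 0.6414 -0.2353] [0.0755 0.127 ] 1.8713
top rb_s [ 0.6409 -0.2344] [0.044  0.0471] 3.1385
top mould [ 0.6696 -0.0051] [0.0344 0.1101] 0.4553
scene rm [0.5297 0.4464] [0.0768 0.1253] 1.7414
scene rm_s [0.5293 0.4465] [0.0389 0.1131] 1.7406
scene rc [0.4014 0.2258] [0.0764 0.1265] 1.3327
scene rc_s [0.4004 0.2256] [0.0504 0.1185] 1.3344
scene rs [0.4645 0.0073] [0.0764 0.1297] 1.2846
scene rs_s [0.4636 0.0048] [0.026 0.028] 0.0019
scene rb [ 0.6403 -0.2338] [0.0761 0.1265] 1.8763
scene rb_s [ 0.6387 -0.2351] [0.0447 0.0451] 0.5919
scene mould [ 0.673  -0.0023] [0.0361 0.1167] 0.4549
```

```bash
cat > act.py <<'E'
from h import *
def rv(phi):
    c,s=np.cos(phi),np.sin(phi)
    return R.from_matrix(np.array([[0,0,-1],[c,s,0],[s,-c,0]]).T).as_rotvec()
def best(phi,xyz,near=None):
    "of phi and phi+pi the one with less wrist travel / within range"
    c=[]
    for f in (phi,phi+np.pi):
        q=solver.ik(xyz,rv(f))
        if q is not None: c.append((abs(np.array(q)[5]) if near is None else abs(((f-near)+np.pi)%(2*np.pi)-np.pi),f))
    return min(c)[1]
H=.16
def pick(xy,phi,z):
    f=best(phi,[*xy,H]); arm.move_ptp([*xy,H],rv(f))
    c=arm.move_linear([*xy,z],v=.12,force_limit=15); 
    print("down",c,read_eef_pos().round(4)); effector.grab()
    print("width",round(read_gripper_width(),4),"z",read_eef_pos().round(4)); return f
def place(xy,phi,z,near):
    "near = tool yaw of the grasp; chooses the half turn that IK allows"
    f=best(phi,[*xy,H],near); arm.move_linear([*read_eef_pos()[:2],H],v=.15)
    print("lift width",round(read_gripper_width(),4),"F",read_force().round(2))
    arm.move_ptp([*xy,H],rv(f)); arm.move_linear([*xy,z+.02],v=.15)
    c=arm.move_linear([*xy,z-.004],v=.03,force_limit=4)
    print("place",c,read_eef_pos().round(4)); effector.open_jaws()
    arm.move_linear([*xy,H],v=.15); print("t",read_time_s())
E
python3 - <<'E'
from act import *
xy=(.4063,-.248)
print(read_eef_pos(),read_gripper_width()); 
ph=1.74+np.pi/2
print([solver.ik([*a,H],rv(b)) is not None for a,b in [((.402,.2253),1.333+np.pi/2),((.5305,.4461),1.739+np.pi/2),((.671,-.004),.455+np.pi/2),((.5215,-.4108),np.pi/4),((.632,.209),0.3)]])
f=pick(xy,ph,.003); print(read_time_s(), f)
p,d=vision.capture("scene"); cv2.imwrite("pics/g1.png",cv2.resize(p[130:230,210:350,::-1],(700,500),interpolation=2))
E
```

```text
[ 0.1850095  -0.54392705  0.23048646] 0.08528968969685448
[True, True, True, True, True]
down False [ 0.4068 -0.2484  0.0036]
width 0.038 z [ 0.4067 -0.2483  0.0037]
3.4667 6.45238898038469
```

View pics/g1.png

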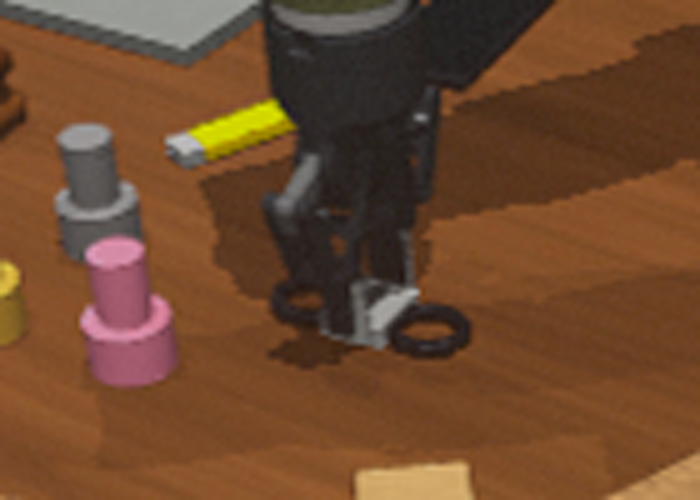

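The crop shows the fingers around the steel block at about (370,310), with a loop sticking out on each side. I'll go on to place it.

```bash
cat > check.py <<'E'
from meas2 import *
def shot(name,centers,half=.09):
    tiles=[]
    for n in("top","scene"):
        p,d=vision.capture(n); np.savez(f"pics/{n}_{name}.npz",p=p,d=d)
        for c in centers:
            u,v=pix(n,(*c,.01)).round().astype(int); r=40
            t=p[max(v-r,0):v+r,max(u-r,0):u+r,::-1]; tiles.append(cv2.resize(t,(300,300) if len(centers)<3 else (200,200),interpolation=2))
    k=len(centers); cv2.imwrite(f"pics/{name}.png",np.vstack([np.hstack(tiles[:k]),np.hstack(tiles[k:])]))
E
python3 - <<'E'
from act import *
place((.402,.2253),1.333+np.pi/2,.0096,6.4524)
f=pick((.671,-.004),.455+np.pi/2,.006)
place((.5305,.4461),1.739+np.pi/2,.012,f)
arm.move_ptp([.632,.209,H],rv(best(.3,[.632,.209,H])))
import check; check.shot("c1",[(.402,.2253),(.5305,.4461)])
print(read_time_s())
E
```

```text
lift width 0.0383 F [ 0.16  0.83 -1.73]
place True [0.4018 0.2253 0.0097]
t 9.775
down False [ 0.6718 -0.0041  0.007 ]
width 0.0325 z [ 0.6715 -0.0041  0.0066]
lift width 0.0327 F [ 0.14 -0.36 -0.58]
place True [0.5304 0.446  0.0125]
t 20.2917
22.6333
```

View pics/c1.png

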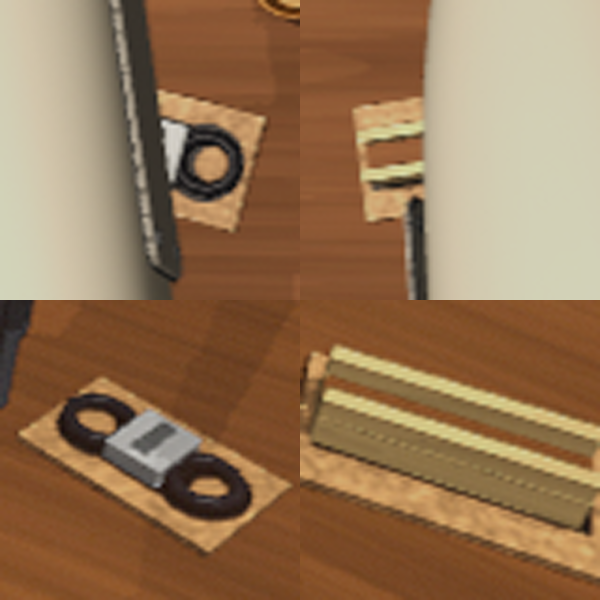

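The lower tiles show the cutter lying along its board and the mould lying on its board. The upper tiles are partly hidden by the arm, so I'll measure both later. Next come the punches.

```bash
python3 - <<'E'
from act import *
f=pick((.632,.2093),.3,.005); place((.4645,.0045),.3,.011,f)
f=pick((.5215,-.4108),np.pi/4,.010); place((.640,-.2347),np.pi/4,.016,f)
arm.move_joints([-1.383,0.313,0.046,1.304,0,1.431])
import check; check.shot("c2",[(.402,.2253),(.5305,.4461),(.4645,.0045),(.64,-.2347)])
print(read_time_s())
from meas import run; from meas2 import world,big
for n in("top","scene"):
    q=np.load(f"pics/{n}_c2.npz"); W=world(n,q["d"]); Z=W[...,2]
    for k,c,z in (("small",(.4645,.0045),.056),("big",(.64,-.2347),.072)):
        m=(np.hypot(W[...,0]-c[0],W[...,1]-c[1])<.04)&(Z>z-.012); print(n,k,W[m].mean(0).round(4),m.sum())
    c=(.5305,.4461);m=(np.hypot(W[...,0]-c[0],W[...,1]-c[1])<.08)&(Z>.026); print(n,"mould",rect(n,big(m,9),.036))
    c=(.402,.2253);D=np.hypot(W[...,0]-c[0],W[...,1]-c[1]); print(n,"block",rect(n,(D<.04)&(Z>.017),.020)); print(n,"cutter",rect(n,(D<.08)&(Z>.0105),.015))
E
```

```text
down False [0.6328 0.2095 0.006 ]
width 0.0233 z [0.6324 0.2094 0.0055]
lift width 0.0238 F [-0.17  0.   -0.77]
place True [0.4643 0.0045 0.0114]
t 30.55
down False [ 0.522  -0.4113  0.011 ]
width 0.0419 z [ 0.5218 -0.4115  0.0111]
lift width 0.042 F [-0.75 -0.37 -2.65]
place True [ 0.6398 -0.2345  0.017 ]
t 39.1917
41.2917
top small [0.465  0.0053 0.0545] 44
top big [ 0.6399 -0.2337  0.0705] 119
top mould (array([0.5318963 , 0.44226977], dtype=float32), [np.float32(0.03516348), np.float32(0.11103945)], np.float32(1.7412281))
top block (array([0.40297517, 0.22509696], dtype=float32), [np.float32(0.038221035), np.float32(0.039748613)], np.float32(2.9139733))
top cutter (array([0.40294316, 0.2242873 ], dtype=float32), [np.float32(0.044483505), np.float32(0.11344374)], np.float32(1.2690501))
scene small [0.4673 0.0067 0.0523] 63
scene big [ 0.6426 -0.2314  0.0687] 128
scene mould (array([0.53659856, 0.44261312], dtype=float32), [np.float32(0.043497927), np.float32(0.109871365)], np.float32(1.7380229))
scene block (array([0.4041232 , 0.22362104], dtype=float32), [np.float32(0.038224723), np.float32(0.042123217)], np.float32(2.9399002))
scene cutter (array([0.40309116, 0.22548041], dtype=float32), [np.float32(0.049434144), np.float32(0.11336388)], np.float32(1.3310728))
```

View pics/c2.png

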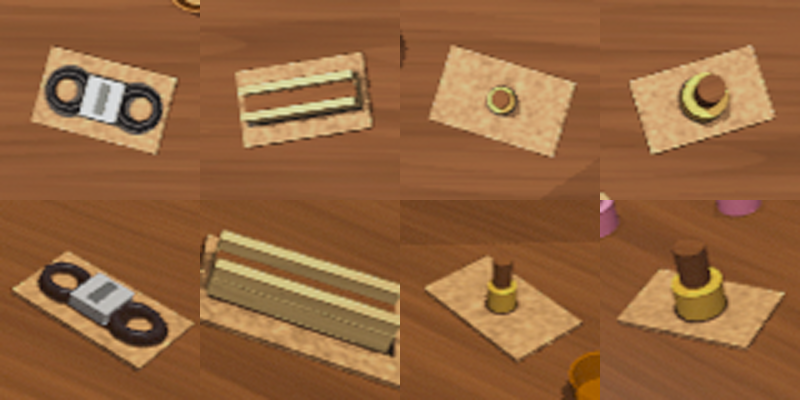

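The picture shows all four tools on their own boards. The cutter and both punches look centred. The numbers put the mould about 3.5 mm short along its length, so I'll check it against expected outlines, taking the board centre from the same camera.

```bash
python3 - <<'E'
from meas2 import *
C={"top":{"m":(.5313,.4458),"s":(.4653,.0042),"b":(.6412,-.2350)},"scene":{"m":(.5295,.4464),"s":(.4641,.0060),"b":(.6397,-.2343)}}
rows=[]
for n in("top","scene"):
    p=np.load(f"pics/{n}_c2.npz")["p"][:,:,::-1]; t=[]
    for k in "msb":
        c=np.array(C[n][k]); u0,v0=pix(n,(*c,.03)).astype(int); r=33 if k!="m" else 45 if n=="scene" else 36
        r0=(max(u0-r,0),v0-r); s=266/(2*r)
        im=cv2.resize(p[r0[1]:r0[1]+2*r,r0[0]:r0[0]+2*r],(266,266),interpolation=2)
        def draw(P,col):
            q=np.array([(pix(n,a)-r0+.5)*s for a in P]); cv2.polylines(im,[q.round().astype(int)],True,col,1)
        if k=="m":
            a=1.739; L=np.array([np.cos(a),np.sin(a)]); w=np.array([-L[1],L[0]])
            for z,col in((.006,(255,0,0)),(.036,(0,0,255))):
                draw([(*(c+i*.055*L+j*.017*w),z) for i,j in((1,1),(1,-1),(-1,-1),(-1,1))],col)
        else:
            th=np.linspace(0,2*np.pi,60)
            for rr,z,col in ({"s":((.013,.028,(0,0,255)),(.009,.056,(255,255,0))),"b":((.022,.034,(0,0,255)),(.014,.072,(255,255,0)))}[k]):
                draw([(c[0]+rr*np.cos(x),c[1]+rr*np.sin(x),z) for x in th],col)
        t.append(im)
    rows.append(np.hstack(t))
cv2.imwrite("pics/ov.png",np.vstack(rows))
E
```

```text
(no output)
```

View pics/ov.png

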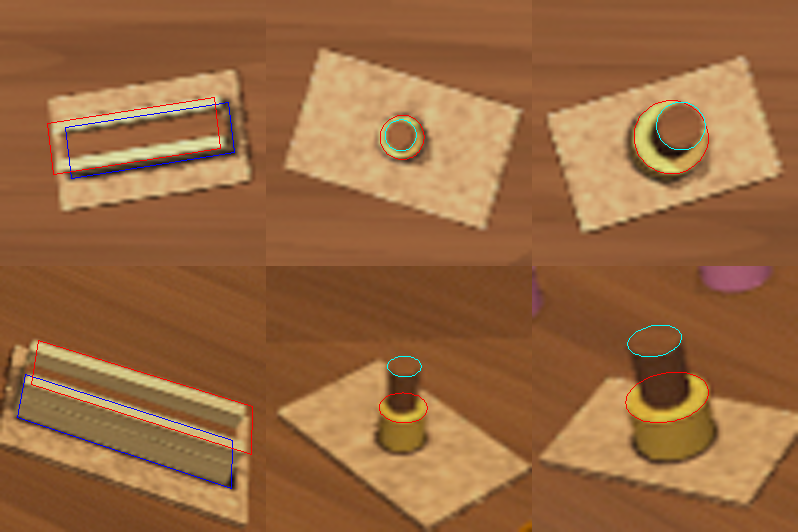

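Both views agree on the mould. Its rails sit about 3.5 mm toward −y of the red outline: right of it in the top view, left of it in the scene view. Both punches match their outlines to about 1 mm. I'll regrip the mould and shift it 3.6 mm along its length.

```bash
python3 - <<'E'
from act import *
f=pick((.5304,.4445),1.739+np.pi/2,.013); place((.5304-.0006,.4445+.0036),1.739+np.pi/2,.013,f)
arm.move_joints([-1.383,0.313,0.046,1.304,0,1.431]); arm.sleep(.5)
from meas2 import world,big
for n in("top","scene"):
    p,d=vision.capture(n); cv2.imwrite(f"pics/end_{n}.png",p[:,:,::-1]); W=world(n,d); Z=W[...,2]
    c=(.5305,.4461);m=(np.hypot(W[...,0]-c[0],W[...,1]-c[1])<.08)&(Z>.026); print(n,"mould",rect(n,big(m,9),.036))
    c=(.5174,.1364);m=(np.hypot(W[...,0]-c[0],W[...,1]-c[1])<.06)&(Z>.012); print(n,"dish",rect(n,m,.028)[0])
print(read_time_s())
E
```

```text
down False [0.531  0.4449 0.014 ]
width 0.0327 z [0.5308 0.4447 0.0135]
lift width 0.0329 F [ 0.12  1.01 -1.05]
place True [0.5297 0.448  0.0136]
t 51.5583
top mould (array([0.53108835, 0.44510186], dtype=float32), [np.float32(0.035037134), np.float32(0.1127344)], np.float32(1.7412281))
top dish [0.51736176 0.13643026]
scene mould (array([0.5352848, 0.446414 ], dtype=float32), [np.float32(0.042955518), np.float32(0.11021983)], np.float32(1.7404957))
scene dish [0.5208523  0.13816379]
55.8167
```

View pics/end_top.png

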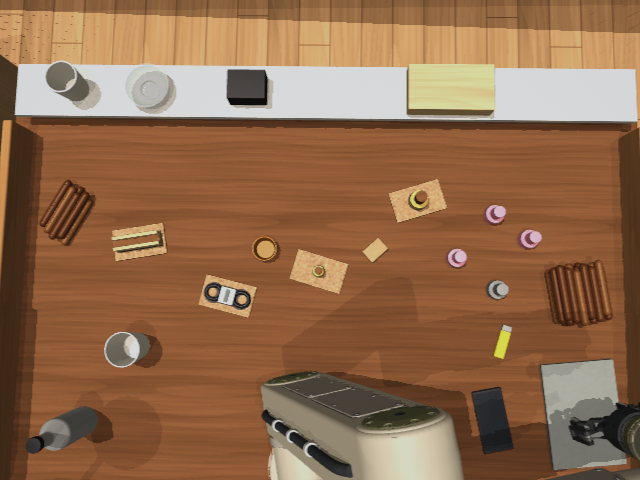

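The final top view shows the cutter (228,295), mould (139,242), small punch (319,271) and large punch (418,200) all on their own boards. The dish is still at (264,249). The mould is now within about 1 mm of centre.

```bash
python3 -c "
from workcell import *
order.finish_job(); print(read_time_s())"
```

```text
the job is handed in; nothing more can be done
the job is handed in; nothing more can be done
```

All four tools are back on their own boards, both punches are upright on their round marks, and the job is handed in. It took about 56 s on the robot's clock.

- **Mould:** it first landed about 3.6 mm short along its length, so I regripped it and shifted it. Along its length it is now within 1 mm of the board's centre in both cameras. Across its width the top view agrees to under 1 mm. The scene view reads about 6 mm off there, because its mask also takes in the mould's side face, so I did not use that number.
- **Cutter:** it is within about 1 mm of centre in the top view and about 3 mm or less in the scene view. Its angle reads within about 1 to 2° of the board's when taken from the steel block. A whole-outline reading from the top view was about 4° off; I put that down to the method and made no correction.
- **Punches:** both matched their expected outlines to about 1 to 1.5 mm. Direct depth readings in the scene camera were up to about 4 mm off centre; I trusted the outlines because those readings take in part of each grip's side.
- **Dish:** the top view gives the same position as before the job, and the scene view differs by about 1.5 mm. The arm stayed clear of it.

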